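# Stow a connector hood behind the lip of a test unit's pop-out tray

### The job

Press the green latch button on top of the beige test unit so that its hidden front tray springs out. Lift the grey connector hood with the yellow dot over the tray's front lip, set it down upright on the tray floor behind the lip and let go, then push the tray fully home until it latches and stays shut. Leave the shallow cover and the two metal plugs undisturbed.

Things in the scene. Friction and masses are not known exactly. Their poses are not given: they have to be found in the camera images.
- tray (a joint): How far the tray is out, m: 0 = shut and latched, 0.10 = fully out; slides along -x of pocket. Only the button frees it; then a 2 to 3 N spring drives it fully out within 1 s. To shut it, push its front face along +x of pocket, past 0 to the stop at -0.005 (about 6 N before the stop): the latch snaps and it stays at about 0. Let go sooner, it springs out again.
- latch_top (a point): Centre of the top face of the green latch button, a disc 28 mm across standing 14 mm above the unit's top. Press straight down: travel 6 mm, 1.5 N at first to 5 N fully down; the tray is freed past about 4 mm. It springs back.
- pocket (a point): Centre of the tray's inner floor, 16 mm above the bench; moves with the tray. Inside 80 mm along its x, 130 mm along its y; x points from the front lip into the unit, y left, z up. The lip (orange top edge, 6 mm thick) rises 46 mm above this floor, side and rear walls 30 mm. Fully out, this point is 59 mm in front of the unit (300 mm wide, 90 mm high); shut, it is hidden inside.
- lip_front (a point): Centre of the outer front face of the tray's lip (150 mm wide, 50 mm high, from 12 to 62 mm above the bench); moves with the tray, axes as pocket. Its outward normal is -x. When shut it stands 5 mm proud of the unit's front.
- hood_c (a point): Centre, half-way up, of the grey die-cast connector hood to stow: a solid block 66 mm along its x, 40 mm along its y, 42 mm high (flat sides up to 35 mm), yellow dot on top, 0.10 to 0.20 kg. z up. Grasp it across its 40 mm width (its y). It fits the pocket with its x along the pocket's x (7 mm to spare each end).
- cover_c (a point): Centre of a shallow open grey cover, 60 x 42 x 16 mm, with a small blue dot inside; a bystander on the bench.
- plug_a_c (a point): Centre of a round metal plug with a blue band, 30 mm across and 50 mm high, standing on the unit's top; a bystander.
- plug_b_c (a point): Centre of a round metal plug with a red band, 30 mm across and 50 mm high, standing on the bench; a bystander.
Not all that is in view belongs to the job. What is shaped like the part that bears hood_c but orange is not meant.

How it is judged:
By the outcome, as a careful person would: the job done as asked, in the order asked, and still so for the second after the job is handed in, with the robot touching nothing.
It also fails if it takes over 64 s, if anything falls off the work surface, if the arm or the gripper's body presses on something with over 40 N, if the wrist force passes 120 N, or if a joint passes its speed limit or range.

### The arm

A 7-joint arm with a two-finger parallel gripper is mounted at the origin on the work surface. World frame = base frame: x ahead of the robot, y to its left, z up, the work surface at z = 0. Lengths are in m, angles in rad, forces in N, time in s.
With the tool pointing down it reaches from about 0.35 to 0.9 m from the base axis. Payload 8.1 kg.
Tool frame: the origin (TCP) lies between the finger pads; the fingertips stand 17 mm ahead of it and the grasp point (between the pads) lies 2 mm behind it; z points along the fingers, y is the line along which they close (so a half turn about z gives the same grasp; the last joint's range is limited). The gripper opens to 92 mm and grips with 3 to 60 N. Pads are 19 mm wide; open, the fingers measure 130 mm over their backs; the gripper's body (75 mm by 190 mm) begins 47 mm behind the grasp point.
Start: joints at [-1.355, 0.434, 0.025, 1.573, -0.012, 1.134, -0.075], TCP at [0.196, 0.594, 0.244] pointing down, gripper open.
Joint ranges: [-2.62, 2.62], [-0.44, 2.09], [-1.27, 1.32], [0.08, 2.57], [-1.32, 4.46], [0.12, 2], [-2.74, 2.74]. Speed limits (rad/s): [2.22, 2.22, 3.01, 3.01, 3.14, 3.14, 3.14].

### API

Orientations are given as a rotation vector (axis times angle).
In Python, from cell import observe, get_image, calibration, sign_off, look_for, regions_of, landmark_of gives the robot as it stands.
- The arm moves only by the tool jog_arm, never from a script. Its argument "plan" is a list of rows, each an object with "offset": the shift along the tool's x, y, z normalised to -1 to 1, where 1 is 0.15 m, a list of three; "twist": the turn, a rotation vector about the tool's x, y, z normalised to -1 to 1, where 1 is 2 pi rad, a list of three; "fingers": the gripper command: -1 is shut, 1 is fully open, values between are in proportion. In form: [{"offset": [x, y, z], "twist": [ax, ay, az], "fingers": fingers}, ...]. A call has 1 to 20 rows; each row is the pose to reach, as a shift and turn from the pose commanded when the call began, along the tool's axes at that moment, turning the shorter way round; what a row does not reach only later rows make up. A row lasts 1/8 s, in which the tool goes at most 62.5 mm and 10.7 degrees, less where a joint would pass 70% of its speed; a pose out of reach is approached as far as the arm can. A call with a number of a shift or a turn outside -1 to 1 is refused whole. A call with a gripper value outside its range is refused whole. The fingers move at their own pace and stop on an object; "newtons" is the grip in N (left out, the last holds). Time passes only in rows, so rows that repeat a pose let the fingers close. It gives the time, the measured TCP pose, the force, the opening and the grip force at its end, in the units of the state.
- observe(): the state, without advancing time (a new reading comes with each control period).
- get_image(name): name is "side" or "top" or "wrist"; returns the picture (480x640x3 uint8, red, green, blue); there is no depth.
- calibration(name): a dict with "fov_y" (degrees; the focal length in pixels is half the picture's height over the tangent of half this angle, whatever the lens; pixels are square), "cx", "cy" (the principal point, pixels), "position" and "attitude" of the camera in the world. Camera axes: x right, y down, z forward; pixel columns grow to the right and rows downward; lengths in m; the calibration is good to about 2 mm. A picture is of the moment at which its call begins: read the wrist's pose just before it. calibration takes no time and is no camera call; for the wrist camera it gives the pose at the moment of the call.
- sign_off(): hands the job in; it is judged then, once.
Trained networks look in the newest picture that a camera, given by its name, has taken for a name from the list of things; names that differ only in an ending like _2 or _b are one class to them, and where a whole thing is asked for, a point or a joint stands for the part that bears it (a point fixed in the world has none). Each returns a list of dicts, best first, with "conf" (0 to 1); they miss things now and then, are a little off and sometimes report something else, mostly with a low value. They report only what shows in the picture. A call takes as long as a camera call. They do not tell look-alikes from the thing itself.
- look_for(thing, camera): "box" ([left, top, width, height] as shares, 0 to 1, of the picture: columns of its width, rows of its height, round what is visible of it).
- regions_of(thing, camera): "region" (480x640 bool, what is visible of it) and "box" ([left, top, width, height] as shares, 0 to 1, of the picture: columns of its width, rows of its height, round what is visible of it).
- landmark_of(thing, camera): "at" ([row, column] as shares, 0 to 1, of the picture: columns of its width, rows of its height: a listed point, or the origin of a listed thing).
The state is a dict: "clock": time; "joints": joint angles; "dq": joint speeds; "joint_efforts": joint torques, N m; "position": TCP position; "ee_rot": TCP orientation; "force": force on the tool from outside, world axes, zero at the start; "ft_torque": the same for the moment, N m; "width": opening from 0.0 (shut) to 1.0 (fully open); "gripper_force": force on a finger pad.
Only numpy, scipy, OpenCV 4.12 (cv2) and the standard library are available. Lean on these libraries where they do the work, as an engineer would, in place of code of your own. Each camera call takes 0.05 s, during which the arm holds its last target. There are 200 camera calls.

## Working session

There is one attempt and no reset: what is moved stays moved. The work goes in short steps, Python scripts to look and compute and a tool call to move; the robot and the scene stay as the last step left them, time stands still between calls to the robot, and variables do not carry over. Pictures are saved under pics/ and viewed, at most 10 in all, crops included, and the job is handed in when it is done.

Besides the shell and the picture viewer there is one more tool, called after "Emit:" as name(argument=value, ...), one argument or row to a line, values as JSON. jog_arm: Moves the arm, as the interface text tells. Scaled input: -1 to 1 covers 0.15 m each way for a shift and 2 pi rad each way for a turn. Its arguments: {"type":"object","properties":{"plan":{"type":"array","items":{"type":"object","properties":{"offset":{"type":"array","items":{"type":"number","minimum":-1,"maximum":1}},"twist":{"type":"array","items":{"type":"number","minimum":-1,"maximum":1}},"fingers":{"type":"number"}}}},"newtons":{"type":"number"}},"required":["plan"]}

```bash
mkdir -p pics; ls; cat > h.py <<'E'
import numpy as np,cv2
from scipy.spatial.transform import Rotation as R
from cell import *
def rot(a):
    a=np.array(a,float)
    return a if a.shape==(3,3) else (R.from_rotvec(a) if a.size==3 else R.from_quat(a)).as_matrix()
def toplane(cal,rc,z):
    f=240/np.tan(np.radians(cal['fov_y'])/2)
    d=rot(cal['attitude'])@np.array([(rc[1]-cal['cx'])/f,(rc[0]-cal['cy'])/f,1])
    p=np.array(cal['position']);return p+d*(z-p[2])/d[2]
def proj(cal,P):
    f=240/np.tan(np.radians(cal['fov_y'])/2)
    c=rot(cal['attitude']).T@(np.array(P)-cal['position']);return (cal['cy']+f*c[1]/c[2],cal['cx']+f*c[0]/c[2])
def save(n,f):
    im=get_image(n);cv2.imwrite('pics/'+f,im[:,:,::-1]);return im
E
python3 - <<'E'
from h import *
print(observe())
Z=dict(latch_top=.104,hood_c=.021,cover_c=.008,plug_a_c=.115,plug_b_c=.025,lip_front=.037)
for c in ['top','side','wrist']:
    save(c,c+'0.png');cal=calibration(c);print(c,cal)
    for t in Z:
        for r in landmark_of(t,c)[:3]:
            rc=np.array(r['at'])*[480,640];print(t,round(r['conf'],2),rc.round(),toplane(cal,rc,Z[t]).round(3))
E
```

```text
pics
{'clock': 0.0, 'joints': array([-1.3546086 ,  0.43522842,  0.02496832,  1.57408692, -0.01160154,
        1.13397703, -0.07510659]), 'dq': array([ 6.73127831e-04,  9.58260013e-05,  1.23102644e-03, -5.62949654e-04,
       -6.47332993e-04, -8.00500011e-05, -1.59817416e-03]), 'joint_efforts': array([-1.97438594e-04, -6.67848802e+01,  9.84845683e-01, -3.14457786e+01,
       -6.05439884e-02,  4.28511982e-02,  1.71905972e-04]), 'position': array([0.19578463, 0.59304432, 0.24294545]), 'ee_rot': array([-4.98728174e-01, -3.10164179e+00,  2.43601142e-03]), 'force': array([ 0.69007015, -0.58208614,  0.31669421]), 'ft_torque': array([ 0.03886351, -0.07547722, -0.03125634]), 'gripper_force': 0.0, 'width': 1.0018312673397574}
top {'fov_y': 55.96809812425877, 'cx': 314.8865170137878, 'cy': 238.96511170598203, 'position': array([ 0.42304268, -0.040081  ,  0.95476679]), 'attitude': array([-2.17170635,  2.19219025, -0.14329094])}
latch_top 0.73 [317. 419.] [ 0.363 -0.259  0.104]
latch_top 0.36 [181. 246.] [0.623 0.065 0.104]
hood_c 0.88 [281. 440.] [ 0.429 -0.326  0.021]
hood_c 0.84 [284. 389.] [ 
[... 425 characters left out ...]
1, 0.70662129]), 'attitude': array([-0.05473623,  2.72963365, -1.52574437])}
latch_top 0.52 [257. 230.] [ 0.623 -0.019  0.104]
hood_c 0.94 [205. 286.] [ 0.552 -0.367  0.021]
hood_c 0.92 [215. 340.] [ 0.426 -0.324  0.021]
hood_c 0.58 [189. 334.] [ 0.441 -0.457  0.021]
cover_c 0.95 [423. 273.] [0.523 0.271 0.008]
plug_a_c 0.67 [305. 182.] [0.674 0.136 0.115]
plug_b_c 0.61 [227. 375.] [ 0.35  -0.269  0.025]
plug_b_c 0.6 [306. 182.] [0.709 0.025 0.025]
lip_front 0.87 [324. 234.] [0.605 0.086 0.037]
wrist {'fov_y': 66.51607009112259, 'cx': 315.76760532465073, 'cy': 237.34665275377432, 'position': array([0.12767877, 0.61629888, 0.3851274 ]), 'attitude': array([2.35817164, 1.70549757, 0.23543794])}
```

View pics/top0.png

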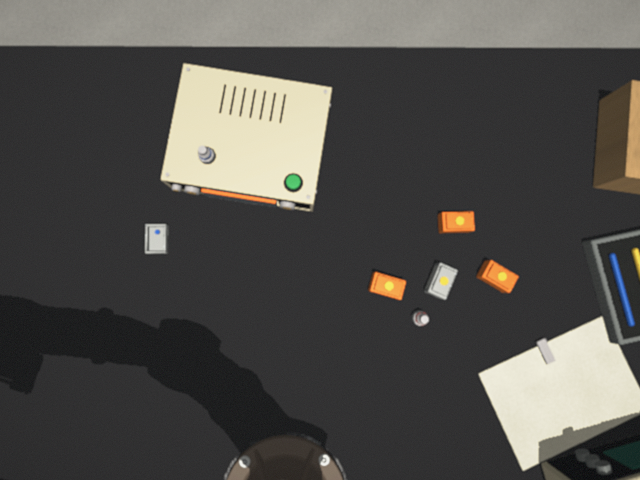

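View pics/side0.png

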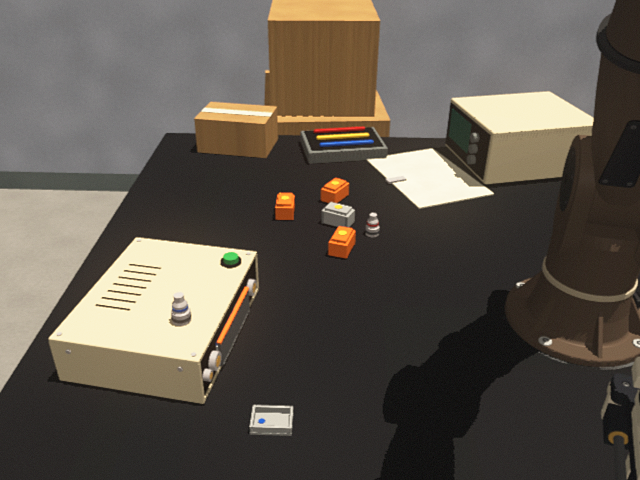

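The top view shows the grey hood with the yellow dot at (row 281, col 440). The lookalikes are orange hoods at (285,388), (221,457) and (276,498). The button is at (182,293), the tray lip strip at about (197,240), plug A at (155,205), plug B at (318,421) and the cover at (239,155). By its colour, the grey one at (281,440) is the target.

```bash
cat > m.py <<'E'
from h import *
im=cv2.imread('pics/top0.png');cal=calibration('top')
hsv=cv2.cvtColor(im,cv2.COLOR_BGR2HSV)
def cen(m):
    n,l,s,c=cv2.connectedComponentsWithStats(m.astype(np.uint8));i=1+s[1:,4].argmax();return l==i,c[i][::-1]
g,c=cen((hsv[...,0]>45)&(hsv[...,0]<85)&(hsv[...,1]>120)&(np.arange(640)[None]<400));print('btn',c,toplane(cal,c,.1035))
# hood: top yellow dot + outline
y=np.zeros((480,640),bool);y[262:302,424:462]=1
h,c=cen(y&(hsv[...,2]>70)&(hsv[...,0]>-1)&~((hsv[...,0]<12)&(hsv[...,1]>150)))
print('hood',c,toplane(cal,c,.03)); 
def rect(m,z):
    pts=np.array([toplane(cal,(r,c_),z)[:2] for r,c_ in np.argwhere(m)],np.float32)
    return cv2.minAreaRect(pts*1000)
print(rect(h,.03))
d,c=cen(y&(hsv[...,0]>20)&(hsv[...,0]<35)&(hsv[...,1]>120));print('dot',c,toplane(cal,c,.042))
y[:]=0;y[55:215,150:340]=1
u,_=cen(y&(hsv[...,2]>150)&(hsv[...,0]>15)&(hsv[...,0]<35))
print('unit',rect(u,.09),cv2.boxPoints(rect(u,.09)))
y[:]=0;y[180:215,190:290]=1
l,c=cen(y&(hsv[...,0]<15)&(hsv[...,1]>150)&(hsv[...,2]>100));print('lip',c,toplane(cal,c,.062),rect(l,.062))
for n in ['top','side']:
  get_image(n)
  for r in regions_of('hood_c',n): print(n,np.argwhere(r['region']).mean(0),rect(r['region'],.03) if n=='top' else '')
cv2.imwrite('pics/crop.png',np.hstack([cv2.resize(im[250:310,400:470],None,fx=5,fy=5),cv2.resize(im[170:230,240:320],None,fx=5,fy=5)]))
E
python3 m.py
```

```text
btn [181.63535912 292.8839779 ] [ 0.62158821 -0.02380818  0.1035    ]
hood [280.7572327 441.4918239] [ 0.42985991 -0.3263783   0.03      ]
((430.3703918457031, -325.9906311035156), (49.071876525878906, 71.4288330078125), 64.95616912841797)
dot [280.4 443.6] [ 0.43044769 -0.32700543  0.042     ]
unit ((723.3524169921875, 64.75492858886719), (301.71075439453125, 240.9097137451172), 80.4089126586914) [[ 579.4465    -63.922165]
 [ 816.9887   -104.06142 ]
 [ 867.25836   193.43202 ]
 [ 629.7161    233.57127 ]]
lip [195.4        236.61666667] [0.60373717 0.08946078 0.062     ] ((603.1954956054688, 86.71830749511719), (150.56219482421875, 9.0861177444458), 80.26974487304688)
top [275.63547995 496.68408262] ((439.72100830078125, -441.6011657714844), (75.30096435546875, 50.504638671875), 58.428035736083984)
top [280.28834356 439.6809816 ] ((431.27069091796875, -322.75543212890625), (50.02168273925781, 71.31597137451172), 66.20832824707031)
top [284.74571429 386.28      ] ((423.0089111328125, -211.97772216796875), (71.69022369384766, 42.749977111816406), 71.03260803222656)
side [191.48595041 334.70413223] 
side [215.56615385 337.84769231] 
side [243.20627803 341.88789238] 
side [207.14442013 284.66083151]
```

View pics/crop.png

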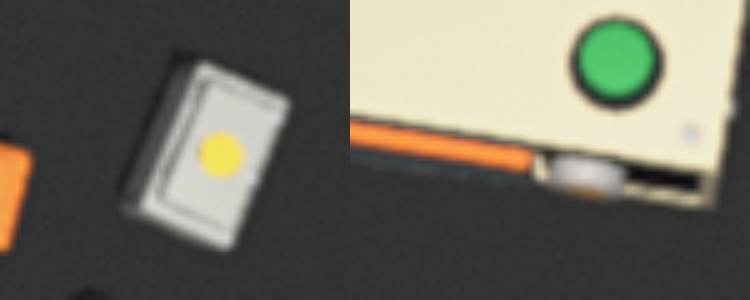

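The crop confirms the grey block with the yellow dot, with its long axis at about -25°. The unit yaw is -9.6°, and the shut lip position agrees with the unit's front edge. Next I'll work out the moves to the button.

```bash
cat > plan.py <<'E'
from h import *
import sys
def chain(tgts):
    s=observe();p=np.array(s['position']);M=R.from_rotvec(s['ee_rot'])
    print('t',round(s['clock'],2),p.round(4),'F',np.round(s['force'],1),'w',round(s['width'],3))
    for x,y,z,yaw in tgts:   # yaw: tool y axis angle in world deg, mod 180
        c=[]
        for k in (yaw,yaw+180):
            a=np.radians(k);Y=np.array([np.cos(a),np.sin(a),0]);Z=np.array([0,0,-1.]);c.append(R.from_matrix(np.c_[np.cross(Y,Z),Y,Z]))
        G=min(c,key=lambda g:(M.inv()*g).magnitude());t=np.array([x,y,z])
        o=M.as_matrix().T@(t-p)/.15;w=(M.inv()*G).as_rotvec()/(2*np.pi)
        n=int(np.ceil(max(abs(o).max(),1e-9)))
        print((x,y,z,yaw),'off',o.round(3),'tw',w.round(4),'deg',round((w**2).sum()**.5*360,1),'rows',round(np.linalg.norm(t-p)/.0625,1),'' if n<2 else 'BIG')
        p,M=t,G
if __name__=='__main__': chain([tuple(map(float,a.split(','))) for a in sys.argv[1:]])
E
python3 plan.py .28,.48,.25,80.4 .39,.38,.25,80.4 .49,.25,.25,80.4 .56,.11,.25,80.4 .6216,-.0238,.2,80.4 .6216,-.0238,.13,80.4
```

```text
t 1.25 [0.1959 0.5935 0.2437] F [-0.2 -0.8 -0.1] w 0.999
(0.28, 0.48, 0.25, 80.4) off [-0.769 -0.543 -0.042] tw [ 0.     -0.     -0.0241] deg 8.7 rows 2.3 
(0.39, 0.38, 0.25, 80.4) off [-0.834 -0.535  0.   ] tw [0. 0. 0.] deg 0.0 rows 2.4 
(0.49, 0.25, 0.25, 80.4) off [-0.802 -0.743  0.   ] tw [0. 0. 0.] deg 0.0 rows 2.6 
(0.56, 0.11, 0.25, 80.4) off [-0.616 -0.842  0.   ] tw [0. 0. 0.] deg 0.0 rows 2.5 
(0.6216, -0.0238, 0.2, 80.4) off [-0.554 -0.811  0.333] tw [0. 0. 0.] deg 0.0 rows 2.5 
(0.6216, -0.0238, 0.13, 80.4) off [0.    0.    0.467] tw [0. 0. 0.] deg 0.0 rows 1.1
```

Emit:
jog_arm(
  plan=[
    {"offset": [-0.38, -0.27, -0.02], "twist": [0, 0, -0.012], "fingers": -1},
    {"offset": [-0.77, -0.54, -0.04], "twist": [0, 0, -0.024], "fingers": -1},
    {"offset": [-0.77, -0.54, -0.04], "twist": [0, 0, -0.024], "fingers": -1},
    {"offset": [-0.77, -0.54, -0.04], "twist": [0, 0, -0.024], "fingers": -1},
  ],
)

```text
clock: 1.75
position: [0.281, 0.4799, 0.2501]
ee_rot: [0.268, 3.13, 0.001]
force: [-0.2, 0.2, 0.2]
width: 0.616
gripper_force: 0.0
```

Emit:
jog_arm(
  plan=[
    {"offset": [-0.834, -0.535, 0], "twist": [0, 0, 0], "fingers": -1},
    {"offset": [-0.834, -0.535, 0], "twist": [0, 0, 0], "fingers": -1},
    {"offset": [-0.834, -0.535, 0], "twist": [0, 0, 0], "fingers": -1},
    {"offset": [-0.834, -0.535, 0], "twist": [0, 0, 0], "fingers": -1},
  ],
)

```text
clock: 2.25
position: [0.3906, 0.3807, 0.2496]
ee_rot: [0.266, 3.13, 0.0]
force: [-0.7, 0.8, -0.3]
width: 0.182
gripper_force: 0.0
```

Emit:
jog_arm(
  plan=[
    {"offset": [-0.8, -0.74, 0], "twist": [0, 0, 0], "fingers": -1},
    {"offset": [-0.8, -0.74, 0], "twist": [0, 0, 0], "fingers": -1},
    {"offset": [-0.8, -0.74, 0], "twist": [0, 0, 0], "fingers": -1},
    {"offset": [-0.8, -0.74, 0], "twist": [0, 0, 0], "fingers": -1},
  ],
)

```text
clock: 2.75
position: [0.4907, 0.2507, 0.2496]
ee_rot: [0.267, 3.13, -0.0]
force: [-1.0, 0.6, 0.6]
width: 0.006
gripper_force: 0.0
```

Emit:
jog_arm(
  plan=[
    {"offset": [-0.6, -0.84, 0], "twist": [0, 0, 0], "fingers": -1},
    {"offset": [-0.6, -0.84, 0], "twist": [0, 0, 0], "fingers": -1},
    {"offset": [-0.6, -0.84, 0], "twist": [0, 0, 0], "fingers": -1},
    {"offset": [-0.6, -0.84, 0], "twist": [0, 0, 0], "fingers": -1},
  ],
)

```text
clock: 3.25
position: [0.5579, 0.1124, 0.2495]
ee_rot: [-0.264, -3.13, -0.0]
force: [-0.6, 0.9, -1.2]
width: 0.005
gripper_force: 0.0
```

```bash
python3 plan.py .6216,-.0238,.2,80.4 .6216,-.0238,.13,80.4; python3 -c "
from h import *
print(observe()['joints'].round(2));save('wrist','w1.png');cal=calibration('wrist')
for r in landmark_of('latch_top','wrist')[:2]: print(r['conf'],toplane(cal,np.array(r['at'])*[480,640],.104))"
```

```text
t 3.25 [0.5579 0.1124 0.2495] F [-0.6  0.9 -1.2] w 0.005
(0.6216, -0.0238, 0.2, 80.4) off [-0.571 -0.824  0.33 ] tw [ 0.     -0.     -0.0002] deg 0.1 rows 2.5 
(0.6216, -0.0238, 0.13, 80.4) off [0.    0.    0.467] tw [0. 0. 0.] deg 0.0 rows 1.1 
[-0.45  0.34  0.21  1.72 -0.08  1.09  1.19]
0.64 [ 0.62217257 -0.01935088  0.104     ]
```

Emit:
jog_arm(
  plan=[
    {"offset": [-0.57, -0.81, 0.3], "twist": [0, 0, 0], "fingers": -1},
    {"offset": [-0.57, -0.81, 0.3], "twist": [0, 0, 0], "fingers": -1},
    {"offset": [-0.57, -0.81, 0.3], "twist": [0, 0, 0], "fingers": -1},
    {"offset": [-0.57, -0.81, 0.3], "twist": [0, 0, 0], "fingers": -1},
  ],
)

```text
clock: 3.85
position: [0.6215, -0.0221, 0.2036]
ee_rot: [-0.264, -3.129, 0.0]
force: [-0.2, 0.9, 0.1]
width: 0.006
gripper_force: 0.0
```

```bash
python3 plan.py .6216,-.0225,.128,80.4; python3 -c "
from h import *
im=save('wrist','w2.png');cal=calibration('wrist');h=cv2.cvtColor(im,cv2.COLOR_RGB2HSV)
m=(h[...,0]>45)&(h[...,0]<85)&(h[...,1]>120)&(h[...,2]>60)
print(m.sum(),toplane(cal,np.argwhere(m).mean(0),.104), np.argwhere(m).min(0),np.argwhere(m).max(0))"
```

```text
t 3.85 [ 0.6215 -0.0221  0.2036] F [-0.2  0.9  0.1] w 0.006
(0.6216, -0.0225, 0.128, 80.4) off [-0.002 -0.003  0.504] tw [-0.     -0.0002 -0.0001] deg 0.1 rows 1.2 
1286 [ 0.62348993 -0.01955984  0.104     ] [226 297] [266 336]
```

View pics/w2.png

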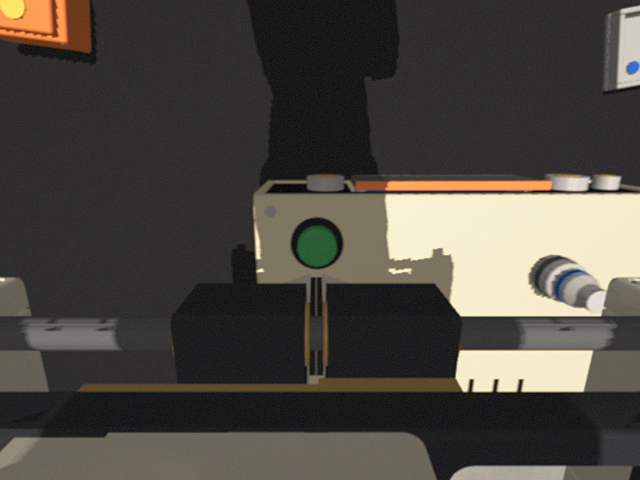

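The wrist view shows the button just ahead of the closed fingertips at (246,317). Position error is about 1 mm, so I'll press.

Emit:
jog_arm(
  plan=[
    {"offset": [-0.007, 0.006, 0.3], "twist": [0, 0, 0], "fingers": -1},
    {"offset": [-0.007, 0.006, 0.5], "twist": [0, 0, 0], "fingers": -1},
    {"offset": [-0.007, 0.006, 0.55], "twist": [0, 0, 0], "fingers": -1},
    {"offset": [-0.007, 0.006, 0.57], "twist": [0, 0, 0], "fingers": -1},
    {"offset": [-0.007, 0.006, 0.587], "twist": [0, 0, 0], "fingers": -1},
    {"offset": [-0.007, 0.006, 0.587], "twist": [0, 0, 0], "fingers": -1},
    {"offset": [-0.007, 0.006, 0.587], "twist": [0, 0, 0], "fingers": -1},
  ],
)

```text
clock: 4.78
position: [0.6236, -0.0217, 0.1176]
ee_rot: [0.264, 3.128, 0.001]
force: [0.9, 1.8, 3.2]
width: 0.002
gripper_force: 1.7
```

```bash
python3 -c "
from h import *
im=save('top','t2.png');cal=calibration('top');h=cv2.cvtColor(im,cv2.COLOR_RGB2HSV)
m=(h[...,0]<15)&(h[...,1]>150)&(h[...,2]>100);m[:,320:]=0
a=np.argwhere(m);p=np.array([toplane(cal,x,.062)[:2] for x in a],np.float32);print(m.sum(),cv2.minAreaRect(p*1000), a.mean(0),observe()['force'])"
```

```text
29 ((573.6810913085938, 162.65272521972656), (10.1348295211792, 9.866484642028809), 0.8408876657485962) [210.55172414 199.31034483] [1.26201231 2.49762203 4.02291363]
```

Emit:
jog_arm(
  plan=[
    {"offset": [0, 0, 0.02], "twist": [0, 0, 0], "fingers": -1},
    {"offset": [0, 0, -0.3], "twist": [0, 0, 0], "fingers": -1},
    {"offset": [0, -0.2, -0.5], "twist": [0, 0, 0], "fingers": 0},
    {"offset": [0.3, -0.7, -0.5], "twist": [0, 0, 0], "fingers": 0.3},
    {"offset": [0.5, -1, -0.5], "twist": [0, 0, 0], "fingers": 0.3},
    {"offset": [0.5, -1, -0.5], "twist": [0, 0, 0], "fingers": 0.3},
    {"offset": [0.5, -1, -0.5], "twist": [0, 0, 0], "fingers": 0.3},
  ],
)

```text
clock: 5.7
position: [0.5229, -0.1583, 0.1916]
ee_rot: [-0.268, -3.13, 0.0]
force: [0.5, 0.8, 0.4]
width: 0.496
gripper_force: 0.0
```

```bash
python3 -c "
from h import *
im=save('top','t3.png');cal=calibration('top');h=cv2.cvtColor(im,cv2.COLOR_RGB2HSV)
m=(h[...,0]<15)&(h[...,1]>150)&(h[...,2]>100);m[:,320:]=0
a=np.argwhere(m);p=np.array([toplane(cal,x,.062)[:2] for x in a],np.float32);print(m.sum(),cv2.minAreaRect(p*1000), a.mean(0))
for r in landmark_of('pocket','top')[:2]: print(r['conf'],toplane(cal,np.array(r['at'])*[480,640],.016))
"; python3 plan.py .48,-.26,.2,65 .43,-.3265,.13,65 .43,-.3265,.022,65
```

```text
214 ((504.53485107421875, 102.8280029296875), (153.2056427001953, 8.442427635192871), 80.00821685791016) [244.64485981 227.69158879]
0.56 [0.54905569 0.0949148  0.016     ]
t 5.8 [ 0.5246 -0.1559  0.1915] F [ 0.3 -0.1  0.3] w 0.587
(0.48, -0.26, 0.2, 65.0) off [ 0.178 -0.734 -0.057] tw [0.0001 0.     0.0429] deg 15.5 rows 1.8 
(0.43, -0.3265, 0.13, 65.0) off [ 0.115 -0.543  0.467] tw [0. 0. 0.] deg 0.0 rows 1.7 
(0.43, -0.3265, 0.022, 65.0) off [0.   0.   0.72] tw [0. 0. 0.] deg 0.0 rows 1.7
```

View pics/t3.png

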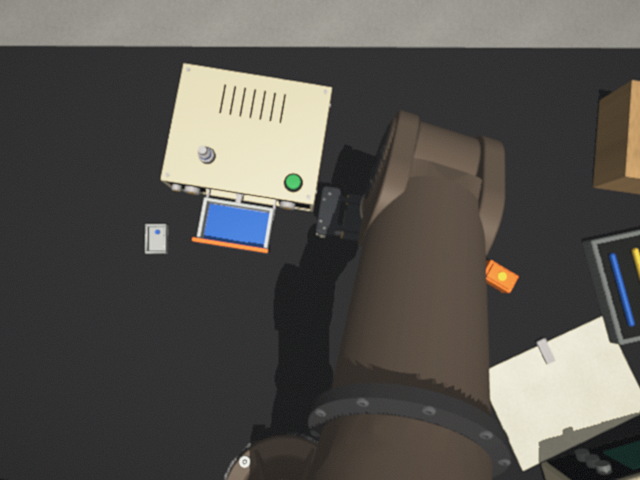

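The tray is out: the lip is at (245,228) and the blue pocket floor at (224,237). Everything else is undisturbed. Next I'll go over the hood.

Emit:
jog_arm(
  plan=[
    {"offset": [0.1, -0.4, -0.05], "twist": [0, 0, 0.02], "fingers": 0.3},
    {"offset": [0.17, -0.73, -0.05], "twist": [0, 0, 0.043], "fingers": 0.3},
    {"offset": [0.17, -0.73, -0.05], "twist": [0, 0, 0.043], "fingers": 0.3},
    {"offset": [0.17, -0.73, -0.05], "twist": [0, 0, 0.043], "fingers": 0.3},
  ],
)

```text
clock: 6.3
position: [0.4816, -0.2592, 0.1988]
ee_rot: [-0.678, -3.067, -0.001]
force: [0.1, 1.1, 1.1]
width: 0.649
gripper_force: 0.0
```

Emit:
jog_arm(
  plan=[
    {"offset": [0.115, -0.543, 0.1], "twist": [0, 0, 0], "fingers": 0.3},
    {"offset": [0.115, -0.543, 0.15], "twist": [0, 0, 0], "fingers": 0.3},
    {"offset": [0.115, -0.543, 0.15], "twist": [0, 0, 0], "fingers": 0.3},
    {"offset": [0.115, -0.543, 0.15], "twist": [0, 0, 0], "fingers": 0.3},
  ],
)

```text
clock: 6.8
position: [0.4318, -0.3254, 0.1767]
ee_rot: [0.677, 3.067, 0.002]
force: [0.1, 0.5, 1.1]
width: 0.649
gripper_force: 0.0
```

```bash
python3 plan.py .43,-.3265,.13,65 .43,-.3265,.022,65;python3 -c "
from h import *
im=save('wrist','w4.png');cal=calibration('wrist');h=cv2.cvtColor(im,cv2.COLOR_RGB2HSV)
print('expected dot',proj(cal,[.43,-.3265,.042]))
for r in landmark_of('hood_c','wrist')[:4]: print(r['conf'],np.array(r['at'])*[480,640],toplane(cal,np.array(r['at'])*[480,640],.021))
m=((h[...,0]>22)&(h[...,0]<35)&(h[...,1]>120)&(h[...,2]>120)).astype(np.uint8)
n,l,s,c=cv2.connectedComponentsWithStats(m)
for i in range(1,n):
  if s[i,4]>60: print(s[i],toplane(cal,c[i][::-1],.042))
"
```

```text
t 6.8 [ 0.4318 -0.3254  0.1767] F [0.1 0.5 1.1] w 0.649
(0.43, -0.3265, 0.13, 65.0) off [ 0.008 -0.012  0.311] tw [0.0002 0.     0.0003] deg 0.1 rows 0.7 
(0.43, -0.3265, 0.022, 65.0) off [0.   0.   0.72] tw [0. 0. 0.] deg 0.0 rows 1.7 
expected dot (np.float64(228.69123539463152), np.float64(312.8115963542574))
0.86 [158.592 438.976] [ 0.42489245 -0.21351911  0.021     ]
0.83 [290.976 193.6  ] [ 0.44193767 -0.44791674  0.021     ]
0.76 [226.32  310.528] [ 0.43216008 -0.32977117  0.021     ]
0.74 [358.512 334.784] [ 0.5564055  -0.36303596  0.021     ]
[304 221  22  22 378] [ 0.43242814 -0.32600775  0.042     ]
```

View pics/w4.png

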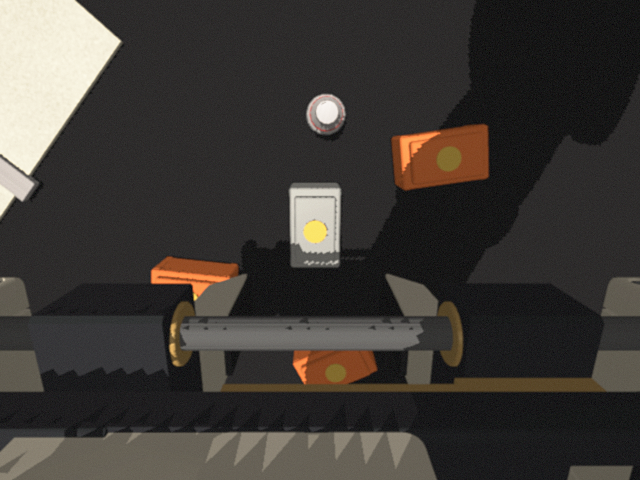

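The hood is centred between the fingers with its edges aligned (dot at 232,315). Plug B is at (115,327), clear of the gripper. Descending.

Emit:
jog_arm(
  plan=[
    {"offset": [0, -0.005, 0.35], "twist": [0, 0, 0], "fingers": 0.3},
    {"offset": [0, -0.005, 0.7], "twist": [0, 0, 0], "fingers": 0.3},
    {"offset": [0, -0.005, 0.9], "twist": [0, 0, 0], "fingers": 0.3},
    {"offset": [0, -0.005, 0.9], "twist": [0, 0, 0], "fingers": 0.3},
  ],
)

```text
clock: 7.4
position: [0.4294, -0.3262, 0.0401]
ee_rot: [-0.679, -3.064, -0.003]
force: [-0.2, -0.1, 0.3]
width: 0.649
gripper_force: 0.0
```

Emit:
jog_arm(
  plan=[
    {"offset": [0, 0, 0.06], "twist": [0, 0, 0], "fingers": 0.3},
    {"offset": [0, 0, 0.12], "twist": [0, 0, 0], "fingers": 0.3},
    {"offset": [0, 0, 0.12], "twist": [0, 0, 0], "fingers": -0.2},
    {"offset": [0, 0, 0.12], "twist": [0, 0, 0], "fingers": -0.4},
    {"offset": [0, 0, 0.12], "twist": [0, 0, 0], "fingers": -0.4},
    {"offset": [0, 0, 0.12], "twist": [0, 0, 0], "fingers": -0.4},
    {"offset": [0, 0, 0.12], "twist": [0, 0, 0], "fingers": -0.4},
  ],
  newtons=25,
)

```text
clock: 8.28
position: [0.4299, -0.328, 0.0241]
ee_rot: [0.683, 3.066, 0.0]
force: [0.2, 1.7, 5.6]
width: 0.435
gripper_force: 25.0
```

```bash
python3 plan.py .432,-.326,.15,65 .47,-.20,.16,80.2 .50,-.06,.16,80.2 .547,.07,.16,80.2 .547,.0955,.16,80.2 .547,.0955,.039,80.2
```

```text
t 8.28 [ 0.4299 -0.328   0.0241] F [0.2 1.7 5.6] w 0.435
(0.432, -0.326, 0.15, 65.0) off [-0.007  0.018 -0.84 ] tw [ 0.      0.0001 -0.0003] deg 0.1 rows 2.0 
(0.47, -0.2, 0.16, 80.2) off [ 0.125  0.868 -0.067] tw [ 0.      0.     -0.0422] deg 15.2 rows 2.1 
(0.5, -0.06, 0.16, 80.2) off [-0.038  0.954  0.   ] tw [0. 0. 0.] deg 0.0 rows 2.3 
(0.547, 0.07, 0.16, 80.2) off [-0.161  0.907  0.   ] tw [0. 0. 0.] deg 0.0 rows 2.2 
(0.547, 0.0955, 0.16, 80.2) off [0.029 0.168 0.   ] tw [0. 0. 0.] deg 0.0 rows 0.4 
(0.547, 0.0955, 0.039, 80.2) off [0.    0.    0.807] tw [0. 0. 0.] deg 0.0 rows 1.9
```

Emit:
jog_arm(
  plan=[
    {"offset": [0, 0, -0.2], "twist": [0, 0, 0], "fingers": -0.4},
    {"offset": [0, 0, -0.5], "twist": [0, 0, 0], "fingers": -0.4},
    {"offset": [0, 0, -0.85], "twist": [0, 0, 0], "fingers": -0.4},
    {"offset": [0, 0, -0.85], "twist": [0, 0, 0], "fingers": -0.4},
  ],
)

```text
clock: 8.78
position: [0.4314, -0.3296, 0.1546]
ee_rot: [0.682, 3.06, -0.003]
force: [-0.1, -0.3, -2.4]
width: 0.433
gripper_force: 25.0
```

Emit:
jog_arm(
  plan=[
    {"offset": [0.06, 0.3, -0.07], "twist": [0, 0, -0.02], "fingers": -0.4},
    {"offset": [0.125, 0.6, -0.07], "twist": [0, 0, -0.042], "fingers": -0.4},
    {"offset": [0.125, 0.87, -0.07], "twist": [0, 0, -0.042], "fingers": -0.4},
    {"offset": [0.125, 0.87, -0.07], "twist": [0, 0, -0.042], "fingers": -0.4},
  ],
)

```text
clock: 9.28
position: [0.4688, -0.1981, 0.1604]
ee_rot: [-0.265, -3.129, -0.003]
force: [-0.0, -0.3, -2.6]
width: 0.436
gripper_force: 25.0
```

Emit:
jog_arm(
  plan=[
    {"offset": [-0.02, 0.4, 0], "twist": [0, 0, 0], "fingers": -0.4},
    {"offset": [-0.04, 0.75, 0], "twist": [0, 0, 0], "fingers": -0.4},
    {"offset": [-0.04, 0.95, 0], "twist": [0, 0, 0], "fingers": -0.4},
    {"offset": [-0.04, 0.95, 0], "twist": [0, 0, 0], "fingers": -0.4},
  ],
)

```text
clock: 9.78
position: [0.4984, -0.0606, 0.1606]
ee_rot: [-0.268, -3.128, -0.001]
force: [0.7, 0.4, -2.1]
width: 0.434
gripper_force: 25.0
```

Emit:
jog_arm(
  plan=[
    {"offset": [-0.08, 0.4, 0], "twist": [0, 0, 0], "fingers": -0.4},
    {"offset": [-0.16, 0.75, 0], "twist": [0, 0, 0], "fingers": -0.4},
    {"offset": [-0.16, 0.9, 0], "twist": [0, 0, 0], "fingers": -0.4},
    {"offset": [-0.16, 0.9, 0], "twist": [0, 0, 0], "fingers": -0.4},
    {"offset": [-0.16, 0.9, 0], "twist": [0, 0, 0], "fingers": -0.4},
  ],
)

```text
clock: 10.4
position: [0.5453, 0.0636, 0.1612]
ee_rot: [-0.278, -3.128, 0.002]
force: [0.4, -1.4, -2.3]
width: 0.439
gripper_force: 25.0
```

```bash
python3 plan.py .546,.0955,.10,80.2 .546,.0955,.041,80.2; python3 -c "
from h import *
print(observe()['joints'].round(2));im=save('wrist','w5.png');cal=calibration('wrist');h=cv2.cvtColor(im,cv2.COLOR_RGB2HSV)
def q(m,z):
  a=np.argwhere(m);p=np.array([toplane(cal,x,z)[:2] for x in a],np.float32);print(m.sum(),a.min(0),a.max(0),cv2.minAreaRect(p*1000))
m=(h[...,0]<15)&(h[...,1]>150)&(h[...,2]>60);q(m,.062)
"
```

```text
t 10.4 [0.5453 0.0636 0.1612] F [ 0.4 -1.4 -2.3] w 0.439
(0.546, 0.0955, 0.1, 80.2) off [0.033 0.211 0.407] tw [-0.0002 -0.0001 -0.001 ] deg 0.4 rows 1.1 
(0.546, 0.0955, 0.041, 80.2) off [0.    0.    0.393] tw [0. 0. 0.] deg 0.0 rows 0.9 
[-0.38  0.4   0.22  1.87 -0.11  0.88  1.29]
936 [171 251] [184 478] ((507.35443115234375, 102.4605712890625), (148.00791931152344, 7.700931549072266), 80.62036895751953)
```

View pics/w5.png

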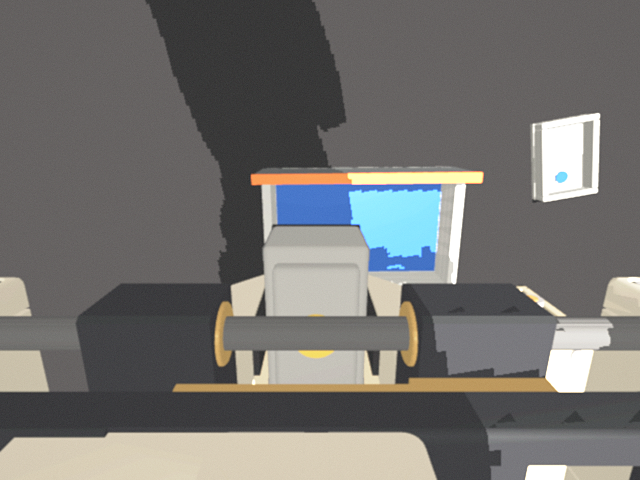

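The hood is held upright and square to the tray. The tray lip is at (177,365), the blue floor below it, and the cover at (157,566), well clear. Lowering into the pocket.

Emit:
jog_arm(
  plan=[
    {"offset": [0.027, 0.21, 0], "twist": [0, 0, -0.001], "fingers": -0.4},
    {"offset": [0.027, 0.21, 0], "twist": [0, 0, -0.001], "fingers": -0.4},
    {"offset": [0.027, 0.21, 0.25], "twist": [0, 0, -0.001], "fingers": -0.4},
    {"offset": [0.027, 0.21, 0.5], "twist": [0, 0, -0.001], "fingers": -0.4},
    {"offset": [0.027, 0.21, 0.65], "twist": [0, 0, -0.001], "fingers": -0.4},
    {"offset": [0.027, 0.21, 0.72], "twist": [0, 0, -0.001], "fingers": -0.4},
    {"offset": [0.027, 0.21, 0.76], "twist": [0, 0, -0.001], "fingers": -0.4},
    {"offset": [0.027, 0.21, 0.76], "twist": [0, 0, -0.001], "fingers": -0.4},
  ],
)

```text
clock: 11.45
position: [0.5475, 0.0976, 0.048]
ee_rot: [0.264, 3.13, 0.0]
force: [-0.7, 0.6, -1.7]
width: 0.433
gripper_force: 25.0
```

Emit:
jog_arm(
  plan=[
    {"offset": [0, 0, 0.02], "twist": [0, 0, 0], "fingers": -0.4},
    {"offset": [0, 0, 0.035], "twist": [0, 0, 0], "fingers": -0.4},
    {"offset": [0, 0, 0.045], "twist": [0, 0, 0], "fingers": -0.4},
    {"offset": [0, 0, 0.05], "twist": [0, 0, 0], "fingers": -0.4},
    {"offset": [0, 0, 0.05], "twist": [0, 0, 0], "fingers": -0.4},
  ],
)

```text
clock: 12.08
position: [0.5472, 0.098, 0.0402]
ee_rot: [-0.264, -3.131, 0.0]
force: [0.2, -0.1, -1.4]
width: 0.431
gripper_force: 25.0
```

Emit:
jog_arm(
  plan=[
    {"offset": [0, 0, 0.008], "twist": [0, 0, 0], "fingers": -0.4},
    {"offset": [0, 0, 0.012], "twist": [0, 0, 0], "fingers": -0.4},
    {"offset": [0, 0, 0.012], "twist": [0, 0, 0], "fingers": -0.4},
  ],
)

```text
clock: 12.45
position: [0.5486, 0.0978, 0.04]
ee_rot: [0.264, 3.128, 0.001]
force: [-2.3, -1.4, 15.5]
width: 0.435
gripper_force: 25.0
```

Emit:
jog_arm(
  plan=[
    {"offset": [0, 0, -0.008], "twist": [0, 0, 0], "fingers": -0.4},
    {"offset": [0, 0, -0.008], "twist": [0, 0, 0], "fingers": -0.2},
    {"offset": [0, 0, -0.008], "twist": [0, 0, 0], "fingers": 0.2},
    {"offset": [0, 0, -0.008], "twist": [0, 0, 0], "fingers": 0.2},
    {"offset": [0, 0, -0.008], "twist": [0, 0, 0], "fingers": 0.2},
    {"offset": [0, 0, -0.15], "twist": [0, 0, 0], "fingers": 0.2},
    {"offset": [0, 0, -0.4], "twist": [0, 0, 0], "fingers": 0.2},
    {"offset": [0, 0, -0.75], "twist": [0, 0, 0], "fingers": 0.2},
    {"offset": [0, 0, -0.75], "twist": [0, 0, 0], "fingers": 0.2},
  ],
)

```text
clock: 13.58
position: [0.5497, 0.0984, 0.1546]
ee_rot: [0.263, 3.124, 0.004]
force: [0.7, 0.1, 0.0]
width: 0.598
gripper_force: 0.0
```

```bash
python3 -c "
from h import *
im=save('wrist','w6.png');save('side','s6.png')"; python3 plan.py .43,.116,.155,80.2 .43,.116,.055,80.2 .47,.1085,.055,80.2 .4856,.1063,.055,80.2 .584,.0896,.055,80.2
```

```text
t 13.68 [0.5473 0.0981 0.151 ] F [-0.   0.1 -0.4] w 0.601
(0.43, 0.116, 0.155, 80.2) off [ 0.791 -0.013 -0.027] tw [0.0001 0.0001 0.0005] deg 0.2 rows 1.9 
(0.43, 0.116, 0.055, 80.2) off [0.    0.    0.667] tw [0. 0. 0.] deg 0.0 rows 1.6 
(0.47, 0.1085, 0.055, 80.2) off [-0.271 -0.004  0.   ] tw [0. 0. 0.] deg 0.0 rows 0.7 
(0.4856, 0.1063, 0.055, 80.2) off [-0.105  0.003  0.   ] tw [0. 0. 0.] deg 0.0 rows 0.3 
(0.584, 0.0896, 0.055, 80.2) off [-0.665  0.002  0.   ] tw [0. 0. 0.] deg 0.0 rows 1.6
```

View pics/w6.png

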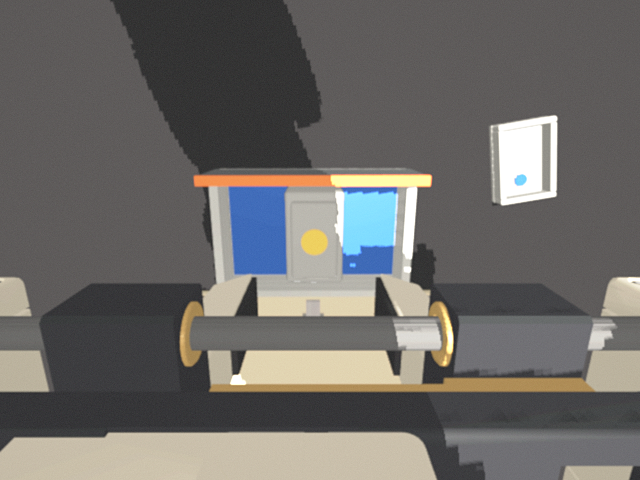

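The hood stands upright inside the pocket behind the lip (dot at 242,314), released. Next I'll close the fingers, go in front of the lip and push.

Emit:
jog_arm(
  plan=[
    {"offset": [0.4, -0.01, -0.03], "twist": [0, 0, 0], "fingers": -1},
    {"offset": [0.8, -0.013, -0.03], "twist": [0, 0, 0], "fingers": -1},
    {"offset": [0.8, -0.013, -0.03], "twist": [0, 0, 0], "fingers": -1},
    {"offset": [0.8, -0.013, 0.3], "twist": [0, 0, 0], "fingers": -1},
    {"offset": [0.8, -0.013, 0.6], "twist": [0, 0, 0], "fingers": -1},
    {"offset": [0.8, -0.013, 0.6], "twist": [0, 0, 0], "fingers": -1},
    {"offset": [0.8, -0.013, 0.6], "twist": [0, 0, 0], "fingers": -1},
  ],
)

```text
clock: 14.55
position: [0.4291, 0.116, 0.0614]
ee_rot: [-0.265, -3.13, 0.0]
force: [0.7, -0.2, 0.1]
width: 0.003
gripper_force: 0.0
```

```bash
python3 plan.py .48,.1068,.062,80.2 .584,.0892,.062,80.2
```

```text
t 14.55 [0.4291 0.116  0.0614] F [ 0.7 -0.2  0.1] w 0.003
(0.48, 0.1068, 0.062, 80.2) off [-0.345 -0.003 -0.004] tw [-0.0001 -0.      0.0004] deg 0.1 rows 0.8 
(0.584, 0.0892, 0.062, 80.2) off [-0.703  0.002  0.   ] tw [0. 0. 0.] deg 0.0 rows 1.7
```

Emit:
jog_arm(
  plan=[
    {"offset": [-0.2, 0, 0], "fingers": -1, "twist": [0, 0, 0]},
    {"offset": [-0.32, 0, 0], "fingers": -1, "twist": [0, 0, 0]},
    {"offset": [-0.36, 0, 0], "fingers": -1, "twist": [0, 0, 0]},
    {"offset": [-0.4, 0, 0], "fingers": -1, "twist": [0, 0, 0]},
    {"offset": [-0.44, 0, 0], "fingers": -1, "twist": [0, 0, 0]},
    {"offset": [-0.48, 0, 0], "fingers": -1, "twist": [0, 0, 0]},
    {"offset": [-0.52, 0, 0], "fingers": -1, "twist": [0, 0, 0]},
    {"offset": [-0.56, 0, 0], "fingers": -1, "twist": [0, 0, 0]},
    {"offset": [-0.6, 0, 0], "fingers": -1, "twist": [0, 0, 0]},
    {"offset": [-0.64, 0, 0], "fingers": -1, "twist": [0, 0, 0]},
    {"offset": [-0.68, 0, 0], "fingers": -1, "twist": [0, 0, 0]},
    {"offset": [-0.72, 0, 0], "fingers": -1, "twist": [0, 0, 0]},
    {"offset": [-0.76, 0, 0], "fingers": -1, "twist": [0, 0, 0]},
    {"offset": [-0.8, 0, 0], "fingers": -1, "twist": [0, 0, 0]},
    {"offset": [-0.84, 0, 0], "fingers": -1, "twist": [0, 0, 0]},
    {"offset": [-0.88, 0, 0], "fingers": -1, "twist": [0, 0, 0]},
    {"offset": [-0.88, 0, 0], "fingers": -1, "twist": [0, 0, 0]},
  ],
)

```text
clock: 16.68
position: [0.5595, 0.0938, 0.0609]
ee_rot: [0.264, 3.13, -0.0]
force: [-2.4, 1.6, 0.8]
width: 0.004
gripper_force: 1.0
```

```bash
python3 -c "
from h import *
im=save('top','t7.png');cal=calibration('top');h=cv2.cvtColor(im,cv2.COLOR_RGB2HSV)
m=(h[...,0]<15)&(h[...,1]>150)&(h[...,2]>100);m[:,320:]=0
a=np.argwhere(m);p=np.array([toplane(cal,x,.062)[:2] for x in a],np.float32);print(m.sum(),cv2.minAreaRect(p*1000), a.mean(0))
q=(p-[.6037,.0867])@[.985,-.17]*1000;print('tray out mm',-np.median(q));cv2.imwrite('pics/c7.png',cv2.resize(np.hstack([im[130:280,140:340],save('side','s7.png')[210:360,170:370]])[:,:,::-1],None,fx=2,fy=2))"
```

```text
Traceback (most recent call last):
cv2.error: OpenCV(4.12.0) /io/opencv/modules/imgproc/src/convhull.cpp:143: error: (-215:Assertion failed) total >= 0 && (depth == CV_32F || depth == CV_32S) in function 'convexHull'
```

Emit:
jog_arm(
  plan=[
    {"offset": [-0.04, 0, 0], "fingers": -1, "twist": [0, 0, 0]},
    {"offset": [-0.08, 0, 0], "fingers": -1, "twist": [0, 0, 0]},
    {"offset": [-0.12, 0, 0], "fingers": -1, "twist": [0, 0, 0]},
    {"offset": [-0.15, 0, 0], "fingers": -1, "twist": [0, 0, 0]},
    {"offset": [-0.17, 0, 0], "fingers": -1, "twist": [0, 0, 0]},
    {"offset": [-0.17, 0, 0], "fingers": -1, "twist": [0, 0, 0]},
  ],
)

```text
clock: 17.48
position: [0.5842, 0.0896, 0.0608]
ee_rot: [0.264, 3.13, -0.0]
force: [-2.8, 1.6, 0.7]
width: 0.006
gripper_force: 1.4
```

Emit:
jog_arm(
  plan=[
    {"offset": [-0.01, 0, 0], "fingers": -1, "twist": [0, 0, 0]},
    {"offset": [-0.02, 0, 0], "fingers": -1, "twist": [0, 0, 0]},
    {"offset": [-0.02, 0, 0], "fingers": -1, "twist": [0, 0, 0]},
  ],
)

```text
clock: 17.85
position: [0.5869, 0.0891, 0.0608]
ee_rot: [-0.264, -3.13, 0.0]
force: [-3.5, 0.8, -0.7]
width: 0.004
gripper_force: 1.8
```

Emit:
jog_arm(
  plan=[
    {"offset": [-0.01, 0, 0], "fingers": -1, "twist": [0, 0, 0]},
    {"offset": [-0.02, 0, 0], "fingers": -1, "twist": [0, 0, 0]},
    {"offset": [-0.02, 0, 0], "fingers": -1, "twist": [0, 0, 0]},
  ],
)

```text
clock: 18.23
position: [0.5899, 0.0886, 0.0608]
ee_rot: [0.264, 3.13, -0.0]
force: [-3.5, -0.3, -1.2]
width: 0.004
gripper_force: 1.8
```

Emit:
jog_arm(
  plan=[
    {"offset": [-0.01, 0, 0], "fingers": -1, "twist": [0, 0, 0]},
    {"offset": [-0.02, 0, 0], "fingers": -1, "twist": [0, 0, 0]},
    {"offset": [-0.02, 0, 0], "fingers": -1, "twist": [0, 0, 0]},
  ],
)

```text
clock: 18.6
position: [0.5932, 0.0881, 0.0609]
ee_rot: [0.264, 3.13, -0.0]
force: [-2.8, 0.6, -1.3]
width: 0.003
gripper_force: 1.2
```

Emit:
jog_arm(
  plan=[
    {"offset": [-0.01, 0, 0], "fingers": -1, "twist": [0, 0, 0]},
    {"offset": [-0.01, 0, 0], "fingers": -1, "twist": [0, 0, 0]},
  ],
)

```text
clock: 18.85
position: [0.5945, 0.0879, 0.0609]
ee_rot: [0.264, 3.13, -0.0]
force: [-1.8, -0.3, -1.4]
width: 0.003
gripper_force: 1.2
```

Emit:
jog_arm(
  plan=[
    {"offset": [-0.01, 0, 0], "fingers": -1, "twist": [0, 0, 0]},
    {"offset": [-0.01, 0, 0], "fingers": -1, "twist": [0, 0, 0]},
  ],
)

```text
clock: 19.1
position: [0.5959, 0.0876, 0.0609]
ee_rot: [0.264, 3.13, -0.0]
force: [-1.7, -0.7, -1.9]
width: 0.004
gripper_force: 1.2
```

Emit:
jog_arm(
  plan=[
    {"offset": [-0.01, 0, 0], "fingers": -1, "twist": [0, 0, 0]},
    {"offset": [-0.02, 0, 0], "fingers": -1, "twist": [0, 0, 0]},
    {"offset": [-0.02, 0, 0], "fingers": -1, "twist": [0, 0, 0]},
  ],
)

```text
clock: 19.48
position: [0.5959, 0.0876, 0.0609]
ee_rot: [-0.262, -3.125, 0.0]
force: [-15.1, 0.7, 10.2]
width: 0.003
gripper_force: 7.3
```

```bash
python3 -c "
from h import *
im=save('side','s8.png');cv2.imwrite('pics/c8.png',cv2.resize(im[200:400,100:360,::-1],None,fx=2.5,fy=2.5));print(observe()['force'])"
```

```text
[-14.71874209   0.38101952   9.90432686]
```

View pics/c8.png

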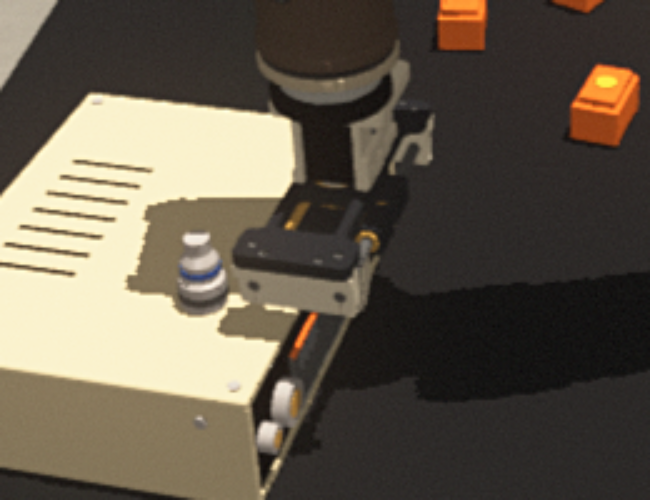

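Position stalled at x=0.596 with 15 N, so the tray is on its stop. The plug stands clear of the gripper. Backing off.

Emit:
jog_arm(
  plan=[
    {"offset": [0.02, 0, 0], "fingers": -1, "twist": [0, 0, 0]},
    {"offset": [0.05, 0, 0], "fingers": -1, "twist": [0, 0, 0]},
    {"offset": [0.3, 0, 0], "fingers": -1, "twist": [0, 0, 0]},
    {"offset": [0.7, 0, 0], "fingers": -1, "twist": [0, 0, 0]},
    {"offset": [0.9, 0, -0.5], "fingers": -1, "twist": [0, 0, 0]},
    {"offset": [1, -0.5, -1], "fingers": -1, "twist": [0, 0, 0]},
    {"offset": [1, -1, -1], "fingers": -1, "twist": [0, 0, 0]},
    {"offset": [1, -1, -1], "fingers": -1, "twist": [0, 0, 0]},
    {"offset": [1, -1, -1], "fingers": -1, "twist": [0, 0, 0]},
    {"offset": [1, -1, -1], "fingers": -1, "twist": [0, 0, 0]},
  ],
)

```text
clock: 20.78
position: [0.4266, -0.0351, 0.2113]
ee_rot: [0.264, 3.128, 0.001]
force: [-0.2, 0.3, 0.3]
width: 0.005
gripper_force: 0.0
```

```bash
python3 -c "
from h import *
im=save('top','t9.png');cal=calibration('top');h=cv2.cvtColor(im,cv2.COLOR_RGB2HSV)
m=(h[...,0]<15)&(h[...,1]>150)&(h[...,2]>100);m[:,320:]=0
p=np.array([toplane(cal,x,.062)[:2] for x in np.argwhere(m)],np.float32);print(cv2.minAreaRect(p*1000))
s=save('side','s9.png')
a=im[120:330,130:470];b=s[180:460,40:400]
b=cv2.resize(b,(270,210));cv2.imwrite('pics/c9.png',cv2.resize(np.hstack([a,b])[:,:,::-1],None,fx=1.3,fy=1.3))"
```

```text
((603.2041625976562, 86.71515655517578), (150.52980041503906, 9.155298233032227), 80.56757354736328)
```

View pics/c9.png

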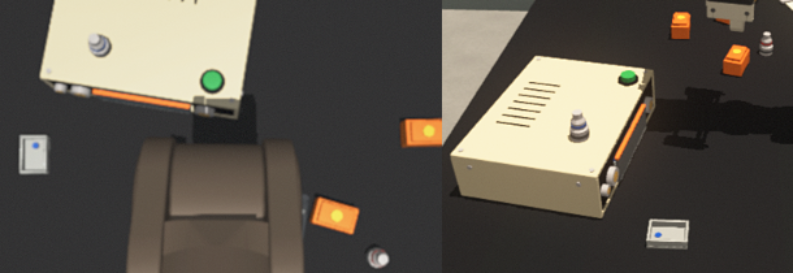

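The tray is latched: its lip is at (603.2, 86.7) mm, the same as at the start. The cover and both plugs stand as before, and the gripper is clear.

```bash
python3 -c "
from cell import *
print(sign_off())"
```

```text
the job is handed in; nothing more can be done
None
```

The job is handed in at about 21 s: the grey hood stands upright in the tray, and the tray is shut and latched, its lip back where it was before the button was pressed. The cover and both plugs look undisturbed in the last pictures.

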